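Hang the trimmer's guard door back on its hinge pins and shut it

ROBOT

A 6-joint arm with a two-finger parallel gripper is mounted at the origin on the work surface. World frame = base frame: x ahead of the robot, y to its left, z up, the work surface at z = 0. Lengths are in m, angles in rad, forces in N, time in s.
With the tool pointing down it reaches from about 0.3 to 0.775 m from the base axis. Payload 14.6 kg.
Tool frame: the origin (TCP) lies between the finger pads; the fingertips stand bot.finger_overhang ahead of it and the grasp point (between the pads) lies 3 mm ahead of it (bot.finger_overhang is the distance from the TCP to the fingertips, in m); z points along the fingers, y is the direction in which the jaws open and shut (so a half turn about z gives the same grasp; the last joint's range is limited). The gripper opens to 94 mm and grips with 3 to 60 N. Pads are 16 mm wide; open, the fingers measure 119 mm over their backs; the gripper's body (75 mm by 177 mm) begins 78 mm behind the grasp point.
Start: joints at [-1.241, 0.3, 1.521, -0, 1.321, -0.067], TCP at [0.213, -0.507, 0.227] pointing down, gripper open.
Joint ranges: [-3.03, 3.03], [-0.79, 2.21], [0.23, 2.52], [-1.04, 4.18], [0, 3.07], [-2.55, 2.55]. Speed limits (rad/s): [2.22, 2.22, 2.57, 3.14, 3.14, 3.14].

INTERFACE

Orientations are given as a unit quaternion [x, y, z, w].
In Python, from rig import bot gives the robot as it stands.
- The arm moves only by the tool jog_arm, never from a script. Its argument "moves" is a list of rows, each a list of 2 entries, a list of its own where there are three numbers: the shift along the tool's x, y, z in mm, then the turn, a rotation vector about the tool's x, y, z in degrees. A call has 1 to 5 rows; each row is the pose to reach, as a shift and turn from the pose commanded when the call began, along the tool's axes at that moment; what a row does not reach only later rows make up. A row lasts 1/12 s, in which the tool goes at most 41.7 mm and 7.16 degrees, less where a joint would pass 70% of its speed; a pose out of reach is approached as far as the arm can. A call with a gripper value outside its range is refused whole. "gripper" is the closure, from -1 (fully open) to 1 (shut), set as the call begins (left out, the last holds). The fingers move at their own pace and stop on an object; "newtons" is the grip in N (left out, the last holds). Time passes only in rows, so rows that repeat a pose let the fingers close. It gives the time, the measured TCP pose, the force and the opening at its end, in the units of the state.
- bot.get_obs(): the state, without advancing time (a new reading comes with each control period).
- bot.read_camera(name): name is "side" or "top" or "wrist"; returns a dict with "pixels" (480x640x3 uint8, blue, green, red), "fx", "fy", "cx", "cy" (pixels), "extrinsics" (4x4, takes a point from camera to world coordinates). Camera axes: x right, y down, z forward; pixel columns grow to the right and rows downward; lengths in m; the calibration is good to about 2 mm. A picture is of the moment at which its call begins. There is no depth.
- bot.job_done(): hands the job in, once; it reports no verdict.
Trained networks look in a picture, given as the dict that the camera call returned (one of the last four; its "shot" number tells which), for a name from the list of things; names that differ only in an ending like _2 or _b are one class to them, and where a whole thing is asked for, a point or a joint stands for the part that bears it (a point fixed in the world has none). Each returns a list of dicts, best first, with "conf" (0 to 1); they miss things now and then, are a little off and sometimes report something else, mostly with a low value. They report only what shows in the picture. A call takes as long as a camera call. They do not tell look-alikes from the thing itself.
- bot.trace(picture, target): "region" (480x640 bool, what is visible of it) and "centre" ([column, row] in pixels, amid what is visible of it).
- bot.tip_of(picture, target): "centre" ([column, row] in pixels: a listed point, or the origin of a listed thing).
The state is a dict: "time_s": time; "joints": joint angles; "qd": joint speeds; "tau": joint torques, N m; "tcp_pos": TCP position; "tcp_rot": TCP orientation; "wrist_force": force on the tool from outside, world axes, zero at the start; "wrist_torque": the same for the moment, N m; "gripper_width": opening from 0.0 (shut) to 1.0 (fully open).
Only numpy, scipy, OpenCV 4.12 (cv2) and the standard library are available. Lean on these libraries where they do the work, as an engineer would, in place of code of your own. Each camera call takes 0.05 s, during which the arm holds its last target. There are 200 camera calls.

TASK

The yellow guard door has been lifted off the bench trimmer and stands in the wooden slot stand. Hang it back on the machine: with the door standing open, lower both knuckles onto the two hinge pins together until fully down, then let go and push the door shut against its rubber bumpers. Be gentle, do not drop, tip over or slam the door, and leave the jar and the screwdriver where they are.

Things in the scene. Friction and masses are not known exactly. Their poses are not given: they have to be found in the camera images.
- door: Yellow guard door, 16 thick, 165 high, clear pane, 0.35 to 0.6 kg. Origin on its hinge axis at the height of its bottom. Door axes (for all its points): x level from hinge axis to free edge, y through the thickness (-y the outer face, +y faces the machine when shut), z up. Hung, it turns freely with a little friction, stays where left and sags up to 2 degrees.
- door_grip (a point): Where to grasp the door: centre of the black-marked section (60 long) of its top rail, 16 thick and 22 high; 11 below the rail's top, 100 from the hinge axis along x, 154 above the door's bottom, over its centre of mass. Door axes.
- knuckle_low (a point): Centre of the bottom mouth of the door's lower knuckle: steel tube 20 high, 22 outside, 14 bore right through, its axis the hinge axis; 28 above the door's bottom, 126 below door_grip. Door axes.
- knuckle_high (a point): The same for the upper knuckle, 90 straight above the lower one, 36 below door_grip. Door axes.
- door_edge (a point): Middle of the door's free upright edge, half-way up, 185 from the hinge axis. Door axes.
- stand: Fixed plywood stand in which the door starts upright, bottom 10 above the table, in a slot 19 wide between two fences 120 long whose tops are 35 above the table; the slot runs along x. Lift the door 30 or more to clear it. Origin under its centre.
- machine: Bench trimmer, fixed white-grey housing 240 deep (x), 270 wide (y), 215 high; origin under its centre, front faces its -x. Shut, the door runs from the hinge axis along the front to the machine's -y, rests on rubber bumpers (door yaw = machine yaw - pi/2) and its middle lies 16 before the front. It opens clockwise from above; 90 degrees open it stands along the machine's -x (yaw - pi).
- pin_low (a point): Foot of the lower hinge pin on its bracket (the seat for the knuckle's bottom mouth), 50 above the table, 16 before the machine's front and 30 in from its +y end. Upright brass pin 10 thick, 24 high, the top 8 tapering to 3. The bracket is a disc 22 across, 8 thick, under the pin. Machine axes.
- pin_high (a point): Foot of the upper pin, the same, 90 straight above the lower. Its bracket is over the lower pin: bring the door in from in front, 24 to 62 above its seat, then straight down. A visor (underside 197 above the table, 10 over the hung door's top, from 55 to 185 from the axis along the front, out as far as the axis) covers the shut door, so hang it more than 30 degrees open. Machine axes.
- jar: Bystander: pale jar with a white lid, standing beyond the stand, 70 across and 85 high, origin under its centre
- screwdriver: Bystander: red-handled screwdriver lying on the table near the stand, about 200 long
There are look-alikes about, which are no part of the job. Leave any blue or red look-alike of the door alone.

How it is judged:
On the way:
1. both knuckles are fully down on the pins while the door stands open (free edge at least 60 mm out from its shut place) (horizontal distance between knuckle_low and pin_low below 0.006 m and horizontal distance between knuckle_high and pin_high below 0.006 m and z of knuckle_low in the frame of pin_low between -0.005 and 0.005 m and z of knuckle_high in the frame of pin_high between -0.005 and 0.005 m and x of door_edge in the frame of pin_low below -0.06 m), for 0.2 s.
At the end, for the whole second after the job is handed in: Both knuckles sit on their pins (mouth within 5 mm of the shoulder in height and 6 mm sideways), the door is shut (free edge within 18 mm of the line through the hinge axis parallel to the machine's front) and at rest (horizontal distance between knuckle_low and pin_low below 0.006 m and horizontal distance between knuckle_high and pin_high below 0.006 m and z of knuckle_low in the frame of pin_low between -0.005 and 0.005 m and z of knuckle_high in the frame of pin_high between -0.005 and 0.005 m and x of door_edge in the frame of pin_low above -0.018 m and y of door_edge in the frame of pin_low below -0.15 m and linear speed of door below 0.02 m/s); the robot touches nothing.
It fails at once if the jar or the screwdriver is moved more than 30 mm (distance of any of jar, screwdriver from where it was at the start of the episode above 0.03 m).
It fails at once if the door tips over (leans more than 0.5 rad) (angle between door_grip's own z axis and vertical above 0.5 rad).
It fails at once if the door is dropped onto its pins or slammed (faster than 0.35 m/s while the knuckles are on the pins) (horizontal distance between knuckle_low and pin_low below 0.01 m and z of knuckle_low in the frame of pin_low below 0.02 m and linear speed of door above 0.35 m/s).
It also fails if it takes over 59 s, if anything falls off the work surface, if the arm or the gripper's body presses on something with over 40 N, if the wrist force passes 120 N, or if a joint passes its speed limit or range.

## Working session

There is one attempt and no reset: what is moved stays moved. The work goes in short steps, Python scripts to look and compute and a tool call to move; the robot and the scene stay as the last step left them, time stands still between calls to the robot, and variables do not carry over. Pictures are saved under pics/ and viewed, about 8 in all and at most 12, crops included, and the job is handed in when it is done.

Besides the shell and the picture viewer there is one more tool, called after ">>>" as name(argument=value, ...) on one line, values as JSON. jog_arm: Moves the arm, as the interface text tells. Its arguments: {"type":"object","properties":{"moves":{"type":"array"},"gripper":{"type":"number"},"newtons":{"type":"number"}},"required":["moves"]}

```bash
mkdir -p pics; ls; python3 - <<'E'
from rig import bot
import cv2, numpy as np
o=bot.get_obs();print(o,bot.finger_overhang)
for n in("side","top"):
    p=bot.read_camera(n);cv2.imwrite(f"pics/{n}0.png",p["pixels"])
    print(n,p["fx"],p["cx"],p["cy"],np.round(p["extrinsics"],4).tolist())
    for t in("door","door_grip","knuckle_low","knuckle_high","door_edge","stand","machine","pin_low","pin_high","jar","screwdriver"):
        print(t,[(np.round(d["centre"],1).tolist(),round(d["conf"],2)) for d in bot.tip_of(p,t)][:4])
E
```

```text
pics
{'time_s': 0.0, 'joints': array([-1.24058795e+00,  3.00463764e-01,  1.52154263e+00,  3.09635694e-05,
        1.32071869e+00, -6.66182658e-02]), 'qd': array([ 0.0009616 ,  0.00123539,  0.00092388, -0.00185868,  0.00178802,
        0.00059453]), 'tau': array([-1.39758238e-03, -5.31808019e+01, -3.52733266e+01,  7.08178477e-02,
        2.43968371e-02, -8.70634040e-05]), 'tcp_pos': array([ 0.21249274, -0.50704798,  0.22690661]), 'tcp_rot': array([ 9.80381168e-01,  1.97110235e-01, -5.95404883e-05, -5.63275163e-04]), 'wrist_force': array([ 0.12014494,  1.18700699, -0.30193789]), 'wrist_torque': array([-0.04597965,  0.01808983, -0.03012782]), 'gripper_width': 0.9997474421469003} 0.022
side 586.6366485069838 313.0430151238456 238.80295131326332 [[-0.9992, -0.0327, 0.0243, 0.4455], [-0.0394, 0.6237, -0.7806, 1.267], [0.0104, -0.781, -0.6245, 0.9929], [0.0, 0.0, 0.0, 1.0]]
door [([242.1, 299.2], 0.97), ([286.8, 270.1], 0.89), ([359.9, 406.2], 0.68)]
door_grip [([389.3, 323.6], 0.87), ([197.6, 245.9], 0.81), ([288.1, 251.8], 0.76), ([284.9, 234.6], 0.52)]
knuckle_low [([359.9, 399.8], 0.81)
[... 562 characters left out ...]
99, -0.0121, 0.0021, 0.1849], [-0.0007, -0.1145, -0.9934, 1.4481], [0.0, 0.0, 0.0, 1.0]]
door [([169.3, 304.5], 0.79), ([335.6, 233.6], 0.75), ([295.1, 193.7], 0.68)]
door_grip [([290.9, 130.3], 0.85), ([284.1, 229.8], 0.78), ([187.7, 330.2], 0.68)]
knuckle_low [([295.9, 189.8], 0.94), ([329.1, 230.2], 0.93), ([164.7, 300.5], 0.93)]
knuckle_high [([331.5, 222.3], 0.83), ([150.9, 302.8], 0.62)]
door_edge [([251.0, 238.5], 0.76), ([227.5, 349.4], 0.65), ([298.4, 107.4], 0.58)]
stand [([287.5, 237.6], 0.81)]
machine [([284.2, 229.1], 0.57)]
pin_low [([439.1, 212.9], 0.95)]
pin_high [([446.0, 203.9], 0.67)]
jar [([205.0, 247.8], 0.77)]
screwdriver [([297.7, 309.7], 0.82), ([248.5, 238.9], 0.64)]
```

View pics/side0.png

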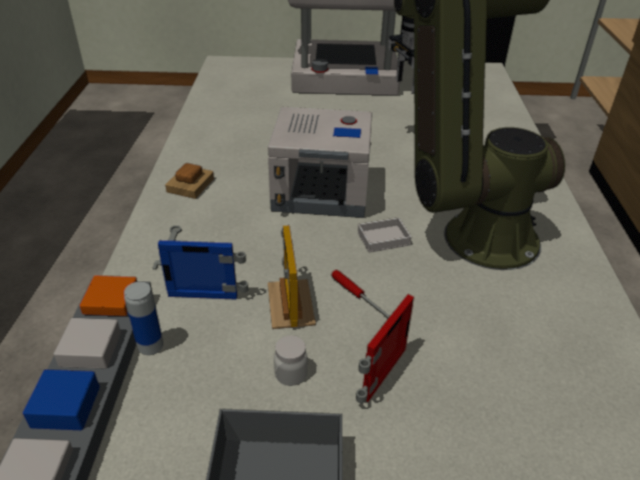

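View pics/top0.png

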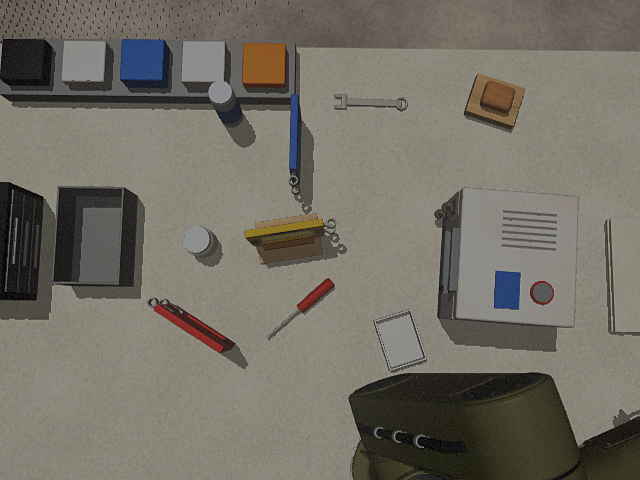

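Yellow door at top-view (247,238)–(331,225), with its hinge end towards the machine. The machine's pins are at top (≈445,208) and side (≈279,172/200). Blue and red doors are decoys. Next I fit the poses.

```bash
cat > h.py <<'E'
import numpy as np
from scipy.optimize import least_squares
def proj(p,P):
    E=np.array(p["extrinsics"]);c=(np.atleast_2d(P)-E[:3,3])@E[:3,:3]
    return np.c_[p["fx"]*c[:,0]/c[:,2]+p["cx"],p["fy"]*c[:,1]/c[:,2]+p["cy"]]
def Rz(a):return np.array([[np.cos(a),-np.sin(a),0],[np.sin(a),np.cos(a),0],[0,0,1]])
def ray(p,uv,z):
    E=np.array(p["extrinsics"]);d=E[:3,:3]@[(uv[0]-p["cx"])/p["fx"],(uv[1]-p["cy"])/p["fy"],1];o=E[:3,3]
    return o+d*(z-o[2])/d[2]
DOOR=dict(door_grip=[.1,0,.154],knuckle_low=[0,0,.028],knuckle_high=[0,0,.118],door_edge=[.185,0,.0825],door=[0,0,0])
PIN=dict(pin_low=[-.136,.105,.05],pin_high=[-.136,.105,.14])
def near(bot,p,t,guess,r=25):
    ds=[d for d in bot.tip_of(p,t)]
    ds=[d["centre"] for d in ds if np.hypot(*(np.array(d["centre"])-guess))<r]
    return ds[0] if ds else None
def fit(obs,x0,free=4):
    # obs: (cam,pt local,uv); x = x,y,yaw,z
    full=lambda v:np.r_[v,x0[free:]]
    def f(v):
        v=full(v);return np.concatenate([(proj(c,np.r_[v[0],v[1],v[3]]+Rz(v[2])@np.array(l))[0]-uv) for c,l,uv in obs])
    s=least_squares(f,x0[:free],loss="soft_l1",f_scale=2);return full(s.x),f(s.x).reshape(-1,2)
E
python3 - <<'E'
from rig import bot
from h import *
P={n:bot.read_camera(n) for n in("side","top")}
for n,p in P.items():
    print(n,"pinlow",[ (np.round(ray(p,d["centre"],.05),4),round(d["conf"],2)) for d in bot.tip_of(p,"pin_low")],"high",[np.round(ray(p,d["centre"],.14),4) for d in bot.tip_of(p,"pin_high")])
d0=ray(P["top"],(331,225),.13); print("d0",d0)
x0=np.array([d0[0],d0[1],np.pi/2,.01])
obs=[];lab=[]
for n,p in P.items():
    for t,l in DOOR.items():
        g=proj(p,np.r_[x0[:2],.01]+Rz(x0[2])@np.array(l))[0]
        u=near(bot,p,t,g,30)
        if u is not None: obs.append((p,l,u));lab.append((n,t))
s,r=fit(obs,x0,3);print("door",s.round(4));[print(a,b.round(1)) for a,b in zip(lab,r)]
# machine
T=P["top"];co=[((462,188),[-.12,.135,.215]),((578,196),[.12,.135,.215]),((573,327),[.12,-.135,.215]),((453,321),[-.12,-.135,.215])]
obs=[(T,l,u) for u,l in co]
lab=["c"]*4
for n,p in P.items():
    for t,l in PIN.items():
        ds=bot.tip_of(p,t)
        if ds: obs.append((p,l,ds[0]["centre"]));lab.append((n,t))
s,r=fit(obs,np.array([.37,-.2,-np.pi/2,0]),3);print("mach",s.round(4),"pin",np.r_[s[:2],0]+Rz(s[2])@[-.136,.105,0]);[print(a,b.round(1)) for a,b in zip(lab,r)]
E
```

```text
side pinlow [(array([ 0.5939, -0.0714,  0.05  ]), 0.7), (array([0.5118, 0.519 , 0.05  ]), 0.68)] high [array([ 0.5784, -0.0539,  0.14  ])]
top pinlow [(array([ 0.5893, -0.0758,  0.05  ]), 0.96)] high [array([ 0.5858, -0.0756,  0.14  ])]
d0 [0.54356084 0.18037164 0.13      ]
door [0.5489 0.1793 1.7505 0.01  ]
('side', 'door_grip') [ 1.3 -1.1]
('side', 'knuckle_low') [0.9 0.8]
('side', 'knuckle_high') [-1.5  0.4]
('side', 'door_edge') [-0.9  0.5]
('side', 'door') [-4.2  0.8]
('top', 'door_grip') [-0.5 -0.3]
('top', 'knuckle_low') [2.7 1.5]
('top', 'knuckle_high') [-0.2 -0.4]
('top', 'door_edge') [1.3 0.3]
('top', 'door') [-1.2  1.2]
mach [ 0.4708 -0.1973 -1.6443  0.    ] pin [ 0.58547426 -0.06938308  0.        ]
c [ 0.1 -1.6]
c [1.  0.3]
c [0.8 1.7]
c [ 0.9 -2.7]
('side', 'pin_low') [2.9 0.5]
('side', 'pin_high') [-2.1 -3.2]
('top', 'pin_low') [-2.8  1.6]
('top', 'pin_high') [-2.9  0.1]
```

```bash
cat >> h.py <<'E'
from scipy.spatial.transform import Rotation as R
def down(jaw): # tool down, y (jaw) axis at world angle jaw
    y=np.array([np.cos(jaw),np.sin(jaw),0]);z=np.array([0,0,-1.]);return R.from_matrix(np.c_[np.cross(y,z),y,z])
def plan(bot,wps,step=40,deg=7,percall=5):
    o=bot.get_obs();p=o["tcp_pos"];q=R.from_quat(o["tcp_rot"])
    for tp,tq in wps:
        tp=np.array(tp);n=max(1,int(np.ceil(max(np.linalg.norm(tp-p)*1e3/step,np.degrees((q.inv()*tq).magnitude())/deg))))
        rv=(q.inv()*tq).as_rotvec()
        ps=[(p+(tp-p)*k/n,q*R.from_rotvec(rv*k/n)) for k in range(1,n+1)]
        for i in range(0,n,percall):
            rows=[[np.round(q.inv().apply(a-p)*1e3,1).tolist(),np.round(np.degrees((q.inv()*b).as_rotvec()),2).tolist()] for a,b in ps[i:i+percall]]
            print(str(rows).replace(" ",""));p,q=ps[min(i+percall,n)-1]
        print("--")
E
python3 - <<'E'
from rig import bot
from h import *
q=down(1.7505-np.pi/2)
plan(bot,[([.25,-.45,.33],R.from_quat(bot.get_obs()["tcp_rot"])),([.531,.278,.33],q)])
E
```

```text
[[[14.2,-9.6,-25.6],[0.0,0.0,0.0]],[[28.3,-19.2,-51.3],[0.0,0.0,0.0]],[[42.5,-28.8,-76.9],[0.0,0.0,0.0]],[[56.7,-38.3,-102.6],[0.0,0.0,0.0]]]
--
[[[27.0,-28.1,-0.0],[-0.0,0.0,-3.88]],[[54.1,-56.3,-0.0],[-0.0,0.0,-7.76]],[[81.1,-84.4,-0.0],[-0.0,0.0,-11.63]],[[108.1,-112.6,-0.0],[-0.0,0.0,-15.51]],[[135.1,-140.7,-0.0],[-0.0,0.0,-19.39]]]
[[[34.8,-17.6,-0.0],[-0.0,0.0,-3.88]],[[69.7,-35.1,-0.0],[-0.0,0.0,-7.76]],[[104.5,-52.7,-0.0],[-0.0,0.0,-11.63]],[[139.3,-70.3,-0.0],[-0.0,0.0,-15.51]],[[174.2,-87.9,-0.0],[-0.0,0.0,-19.39]]]
[[[38.7,-5.0,-0.0],[-0.0,0.0,-3.88]],[[77.4,-10.0,-0.0],[-0.0,0.0,-7.76]],[[116.1,-15.0,-0.0],[-0.0,0.0,-11.63]],[[154.8,-20.0,-0.0],[-0.0,0.0,-15.51]],[[193.5,-25.1,-0.0],[-0.0,0.0,-19.39]]]
[[[38.2,8.1,-0.0],[-0.0,0.0,-3.88]],[[76.3,16.2,-0.0],[-0.0,0.0,-7.76]],[[114.5,24.4,-0.0],[-0.0,0.0,-11.63]],[[152.7,32.5,-0.0],[-0.0,0.0,-15.51]],[[190.8,40.6,-0.0],[-0.0,0.0,-19.39]]]
--
```

>>> jog_arm(moves=[[[14,-10,-26],[0,0,0]],[[28,-19,-51],[0,0,0]],[[42,-29,-77],[0,0,0]],[[57,-38,-103],[0,0,0]]], gripper=-1)

```text
time_s: 2.53
tcp_pos: [0.2506, -0.4494, 0.3316]
tcp_rot: [0.98, 0.197, -0.0, -0.0]
wrist_force: [0.7, -0.1, 0.2]
gripper_width: 1.0
```

>>> jog_arm(moves=[[[27,-28,0],[0,0,-3.9]],[[54,-56,0],[0,0,-7.8]],[[81,-84,0],[0,0,-11.6]],[[108,-113,0],[0,0,-15.5]],[[135,-141,0],[0,0,-19.4]]])

```text
time_s: 2.95
tcp_pos: [0.3205, -0.2661, 0.3306]
tcp_rot: [0.933, 0.361, 0.0, 0.0]
wrist_force: [-0.1, 0.3, 0.0]
gripper_width: 0.998
```

>>> jog_arm(moves=[[[35,-18,0],[0,0,-3.9]],[[70,-35,0],[0,0,-7.8]],[[104,-53,0],[0,0,-11.6]],[[139,-70,0],[0,0,-15.5]],[[174,-88,0],[0,0,-19.4]]])

```text
time_s: 3.37
tcp_pos: [0.3906, -0.0841, 0.3308]
tcp_rot: [0.858, 0.513, 0.0, 0.0]
wrist_force: [1.5, -1.2, 0.0]
gripper_width: 1.002
```

>>> jog_arm(moves=[[[39,-5,0],[0,0,-3.9]],[[77,-10,0],[0,0,-7.8]],[[116,-15,0],[0,0,-11.6]],[[155,-20,0],[0,0,-15.5]],[[194,-25,0],[0,0,-19.4]]])

```text
time_s: 3.78
tcp_pos: [0.4611, 0.0986, 0.3306]
tcp_rot: [0.76, 0.65, 0.0, 0.0]
wrist_force: [0.5, -1.1, 1.2]
gripper_width: 1.0
```

>>> jog_arm(moves=[[[38,8,0],[0,0,-3.9]],[[76,16,0],[0,0,-7.8]],[[114,24,0],[0,0,-11.6]],[[153,32,0],[0,0,-15.5]],[[191,41,0],[0,0,-19.4]],[[191,41,0],[0,0,-19.4]]])

```text
validation failed for argument at $.mo...
```

>>> jog_arm(moves=[[[38,8,0],[0,0,-3.9]],[[76,16,0],[0,0,-7.8]],[[114,24,0],[0,0,-11.6]],[[153,32,0],[0,0,-15.5]],[[189,40,0],[0,0,-19.4]]])

```text
time_s: 4.2
tcp_pos: [0.5304, 0.2791, 0.3303]
tcp_rot: [0.639, 0.769, 0.0, 0.0]
wrist_force: [1.1, -1.0, 0.5]
gripper_width: 0.999
```

```bash
python3 - <<'E'
from rig import bot
from h import *
import cv2
p=bot.read_camera("wrist");cv2.imwrite("pics/w1.png",p["pixels"])
print(bot.get_obs()["tcp_pos"],bot.get_obs()["tcp_rot"])
for t,l in DOOR.items():
    W=np.r_[.5489,.1793,.01]+Rz(1.7505)@np.array(l)
    print(t,"pred",proj(p,W).round(1),[(np.round(d["centre"],1).tolist(),round(d["conf"],2)) for d in bot.tip_of(p,t)])
E
```

```text
[0.53129712 0.28345759 0.32846511] [ 6.36073312e-01  7.71627821e-01 -6.10386008e-04 -9.35583047e-04]
door_grip pred [[318.2 232.5]] [([311.9, 230.6], 0.96), ([541.1, 285.3], 0.67)]
knuckle_low pred [[317.6 284.6]] [([405.1, 233.5], 0.76), ([313.9, 232.2], 0.44)]
knuckle_high pred [[317.7 317.8]] [([424.1, 254.4], 0.85), ([312.4, 320.2], 0.7)]
door_edge pred [[318.3 130.6]] [([74.8, 37.8], 0.88), ([575.1, 273.1], 0.61)]
door pred [[317.6 276.5]] [([398.0, 225.3], 0.72), ([314.4, 276.8], 0.71)]
```

View pics/w1.png

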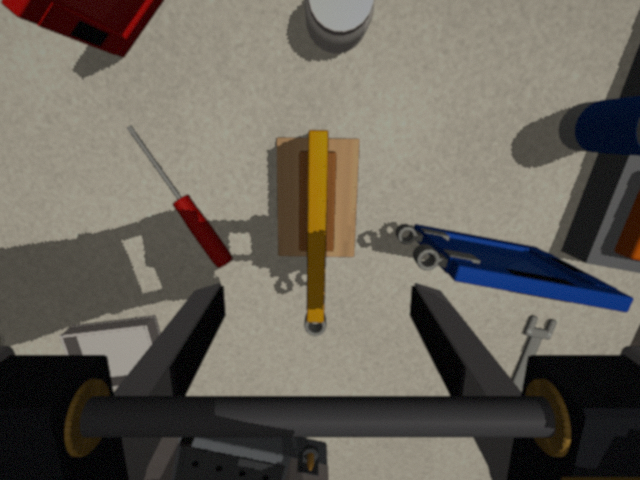

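>>> jog_arm(moves=[[[-5.6,-1,20],[0,0,0]],[[-5.6,-1,50],[0,0,0]],[[-5.6,-1,80],[0,0,0]],[[-5.6,-1,105],[0,0,0]],[[-5.6,-1,120],[0,0,0]]], gripper=0, newtons=30)

```text
time_s: 4.92
tcp_pos: [0.5295, 0.2695, 0.2084]
tcp_rot: [0.641, 0.767, -0.001, -0.0]
wrist_force: [0.1, 0.6, -0.4]
gripper_width: 0.681
```

```bash
python3 - <<'E'
from rig import bot
from h import *
import cv2
p=bot.read_camera("wrist");cv2.imwrite("pics/w2.png",p["pixels"])
o=bot.get_obs();print(o["tcp_pos"],o["tcp_rot"],o["gripper_width"])
for z in(.154,.165):print(proj(p,[np.r_[.5489,.1793,.01]+Rz(1.7505)@np.array([a,0,z]) for a in(.07,.1,.13,.185)]).round(1))
plan(bot,[([.531,.2777,.167],down(1.7505-np.pi/2))],step=20)
E
```

```text
[0.52898484 0.26933194 0.20631878] [ 0.64130625  0.76728108 -0.0022209  -0.0010551 ] 0.6403075130055441
[[323.6 319.8]
 [323.7 271. ]
 [323.8 218.3]
 [324.1 109.5]]
[[323.9 329.2]
 [324.  278.2]
 [324.2 222.9]
 [324.4 108.1]]
[[[2.6,1.2,13.1],[-0.09,0.02,-0.03]],[[5.3,2.4,26.2],[-0.18,0.05,-0.05]],[[7.9,3.7,39.3],[-0.27,0.07,-0.08]]]
--
```

View pics/w2.png

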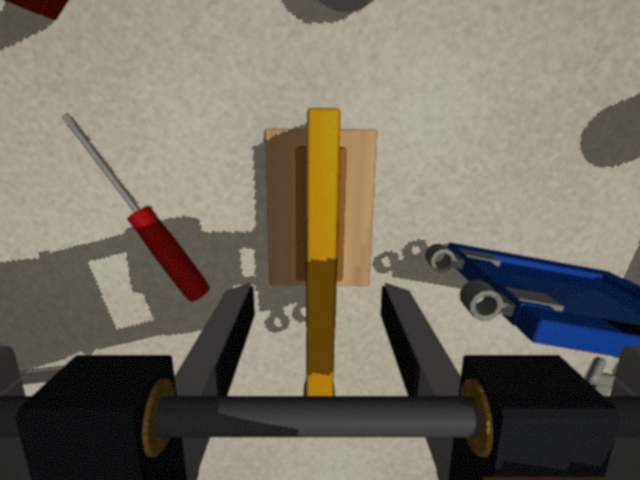

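Rail spans (323,108) to (320,390), matching the prediction; the fingers straddle it. Go down and grip.

>>> jog_arm(moves=[[[4,1,14],[0,0,0]],[[8,2,26],[0,0,0]],[[8,2,39],[0,0,0]],[[8,2,39],[0,0,0]]])

```text
time_s: 5.3
tcp_pos: [0.5301, 0.2787, 0.1697]
tcp_rot: [0.641, 0.768, -0.001, -0.001]
wrist_force: [-0.0, 0.1, 0.4]
gripper_width: 0.502
```

>>> jog_arm(moves=[[[0,0,0],[0,0,0]],[[0,0,0],[0,0,0]],[[0,0,0],[0,0,0]],[[0,0,0],[0,0,0]],[[0,0,0],[0,0,0]]], gripper=1, newtons=40)

```text
time_s: 5.72
tcp_pos: [0.5309, 0.2794, 0.172]
tcp_rot: [0.641, 0.768, 0.0, 0.0]
wrist_force: [0.6, 0.6, 0.1]
gripper_width: 0.182
```

>>> jog_arm(moves=[[[0,0,0],[0,0,0]],[[0,0,0],[0,0,0]],[[0,0,0],[0,0,0]],[[0,0,0],[0,0,0]],[[0,0,0],[0,0,0]]])

```text
time_s: 6.13
tcp_pos: [0.5309, 0.2794, 0.172]
tcp_rot: [0.641, 0.768, 0.0, 0.0]
wrist_force: [-2.0, -1.9, 5.9]
gripper_width: 0.165
```

>>> jog_arm(moves=[[[0,0,-5],[0,0,0]],[[0,0,-15],[0,0,0]],[[0,0,-28],[0,0,0]],[[0,0,-42],[0,0,0]],[[0,0,-52],[0,0,0]]])

```text
time_s: 6.55
tcp_pos: [0.5308, 0.2794, 0.2248]
tcp_rot: [0.641, 0.768, 0.0, 0.0]
wrist_force: [0.6, 0.3, -5.0]
gripper_width: 0.164
```

>>> jog_arm(moves=[[[0,0,0],[0,0,0]],[[0,0,0],[0,0,0]]])

```text
time_s: 6.72
tcp_pos: [0.5308, 0.2794, 0.2235]
tcp_rot: [0.641, 0.768, 0.0, 0.0]
wrist_force: [0.7, -0.7, -6.1]
gripper_width: 0.166
```

```bash
cat > look.py <<'E'
from rig import bot
from h import *
import cv2,sys
# where is door relative to tool; hold against rigid-grasp prediction
o=bot.get_obs();print(o["time_s"],o["tcp_pos"].round(4),R.from_quat(o["tcp_rot"]).as_matrix().round(4).tolist(),o["wrist_force"],o["wrist_torque"].round(2),o["gripper_width"])
h=np.array(eval(sys.argv[1]));yaw=float(sys.argv[2]);z=float(sys.argv[3])
P={n:bot.read_camera(n) for n in("side","top")};obs=[]
for n,p in P.items():
    for t,l in DOOR.items():
        g=proj(p,np.r_[h,z]+Rz(yaw)@np.array(l))[0];u=near(bot,p,t,g,20)
        if u is not None: obs.append((p,l,u));print(n,t,(np.array(u)-g).round(1))
    cv2.imwrite(f"pics/{n}_{sys.argv[4]}.png",p["pixels"])
s,r=fit(obs,np.r_[h,yaw,z]);print("free",s.round(4));s,r=fit(obs,np.r_[h,yaw,z],3);print("zfix",s.round(4))
for n,p in P.items():
    for t,zz in(("pin_low",.05),("pin_high",.14)):
        print(n,t,[(np.round(ray(p,d["centre"],zz)[:2],4),round(d["conf"],2)) for d in bot.tip_of(p,t)])
E
python3 look.py "[.5489,.1793]" 1.7505 .062 lift
```

```text
6.7167 [0.5308 0.2794 0.2235] [[-0.1794, 0.9838, 0.0003], [0.9838, 0.1794, 0.0002], [0.0001, 0.0003, -1.0]] [ 0.72865898 -0.68039743 -6.08562411] [ 0.05 -0.04 -0.03] 0.16551420287639476
side door_grip [-1.   2.1]
side knuckle_low [ 0.  -0.4]
side door_edge [3.1 1.7]
side door [ 1.8 -2.3]
top knuckle_low [-0.2 -2.1]
top knuckle_high [-2.4 -1.1]
top door_edge [ 1.5 -2.5]
top door [3.2 0.7]
free [0.5498 0.1783 1.7488 0.0598]
zfix [0.5495 0.1789 1.7484 0.062 ]
side pin_low [(array([ 0.5884, -0.0688]), 0.96), (array([ 0.596 , -0.2079]), 0.18)]
side pin_high [(array([ 0.5798, -0.0543]), 0.81)]
top pin_low [(array([ 0.585 , -0.0705]), 0.95)]
top pin_high [(array([ 0.5848, -0.0715]), 0.8)]
```

>>> jog_arm(moves=[[[-10,0,0],[0,0,0]],[[-30,0,0],[0,0,0]],[[-55,1,0],[0,0,0]],[[-80,1,0],[0,0,0]],[[-105,2,0],[0,0,0]]])

```text
time_s: 7.93
tcp_pos: [0.5516, 0.1747, 0.2235]
tcp_rot: [0.64, 0.768, -0.0, 0.0]
wrist_force: [-0.1, -0.2, -5.1]
gripper_width: 0.163
```

>>> jog_arm(moves=[[[-25,0,0],[0,0,0]],[[-50,1,0],[0,0,0]],[[-72,1,0],[0,0,0]],[[-85,1,0],[0,0,0]],[[-89,1,0],[0,0,0]]])

```text
time_s: 8.35
tcp_pos: [0.5688, 0.0869, 0.2235]
tcp_rot: [0.641, 0.767, -0.0, 0.0]
wrist_force: [-0.8, -0.6, -6.4]
gripper_width: 0.166
```

>>> jog_arm(moves=[[[0,0,0],[0,0,0]],[[0,0,0],[0,0,0]]])

```text
time_s: 8.52
tcp_pos: [0.5684, 0.0897, 0.2234]
tcp_rot: [0.64, 0.768, 0.0, -0.0]
wrist_force: [0.0, 0.6, -5.0]
gripper_width: 0.166
```

```bash
python3 look.py "[.587,-.011]" 1.7495 .062 pre; python3 - <<'E'
import cv2,numpy as np
a=cv2.imread("pics/side_pre.png")[110:290,230:350];b=cv2.imread("pics/top_pre.png")[150:290,350:490]
f=lambda i,h:cv2.resize(i,None,fx=h,fy=h,interpolation=cv2.INTER_CUBIC)
A=f(a,3.3);B=f(b,2.85);H=max(A.shape[0],B.shape[0])
pad=lambda i:cv2.copyMakeBorder(i,0,H-i.shape[0],0,0,0)
cv2.imwrite("pics/pre.png",np.hstack([pad(A),pad(B)]))
E
```

```text
8.5167 [0.5684 0.0897 0.2234] [[-0.1796, 0.9837, -0.0001], [0.9837, 0.1796, 0.0003], [0.0003, -0.0, -1.0]] [ 0.01444814  0.57619555 -4.99752251] [-0.04 -0.09  0.02] 0.1664250918121057
side door_grip [-1.6  0.7]
side knuckle_low [-0.2  0.6]
side door_edge [-0.3  2.4]
side door [ 2.3 -0.6]
top knuckle_low [-1.5  2.2]
top knuckle_high [-1.6 -0.5]
top door_edge [ 3.4 -0.4]
top door [1.4 0.6]
free [ 0.5861 -0.0122  1.7354  0.0585]
zfix [ 0.5855 -0.0103  1.7342  0.062 ]
side pin_low [(array([ 0.5817, -0.0828]), 0.67)]
side pin_high [(array([ 0.5782, -0.0584]), 0.92), (array([ 0.5773, -0.0192]), 0.46)]
top pin_low [(array([ 0.5913, -0.0707]), 0.83)]
top pin_high [(array([ 0.5905, -0.0705]), 0.84), (array([0.5483, 0.1736]), 0.69)]
```

View pics/pre.png

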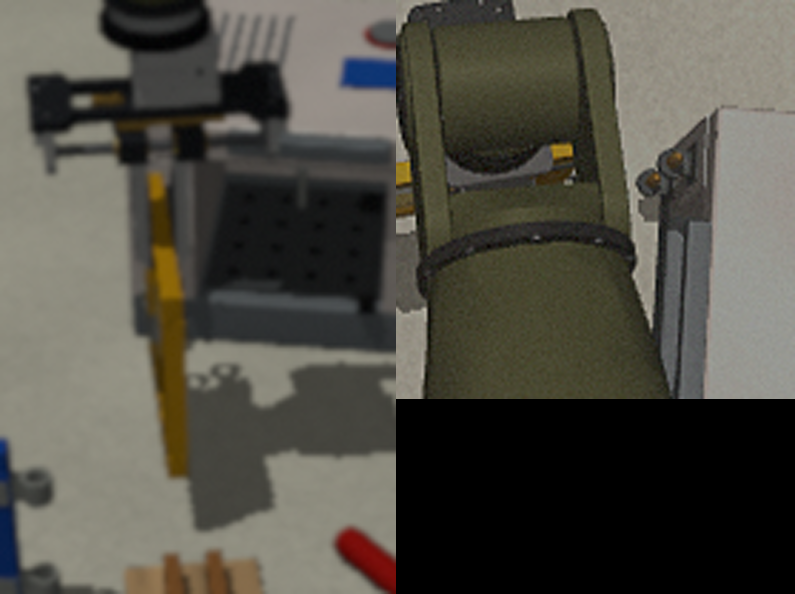

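```bash
python3 - <<'E'
import cv2,numpy as np
def c(f,x,y,k=8,w=50,h=37):
    i=cv2.imread(f"pics/{f}.png")[y:y+h,x:x+w];i=cv2.convertScaleAbs(i,alpha=1.6)
    return cv2.resize(i,None,fx=k,fy=k,interpolation=cv2.INTER_NEAREST)
cv2.imwrite("pics/comp.png",np.vstack([np.hstack([c("top0",425,192),c("top_lift",305,205)]),np.hstack([c("side0",255,165),c("side_lift",260,215)])]))
E
```

```text
(no output)
```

View pics/comp.png

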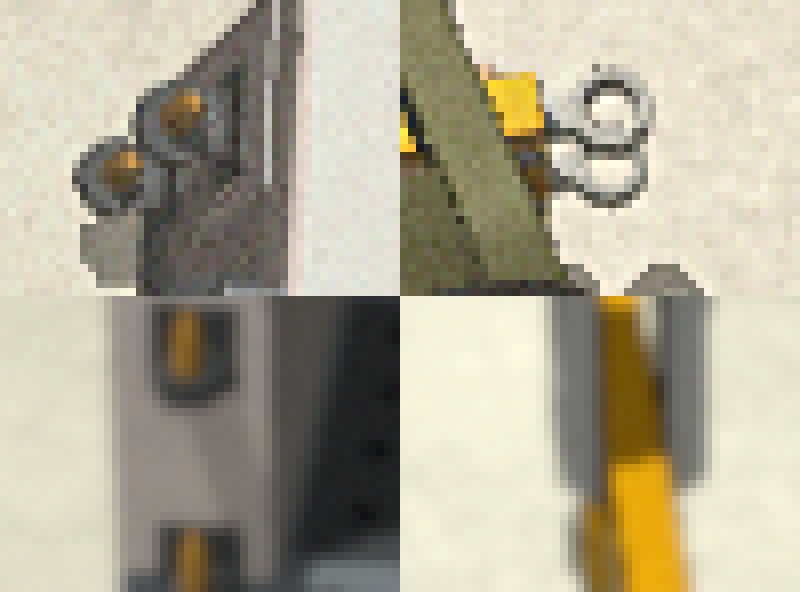

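```bash
python3 - <<'E'
from rig import bot
from h import *
p=bot.read_camera("top")
for n,u,z in(("pinH",(447.6,205.4),.151),("pinL",(439.9,212.9),.061),("knH",(331.1,217.75),.190),("knL",(330.25,225.1),.100)):
    print(n,ray(p,u,z).round(4))
s=bot.read_camera("side")
# side: pin columns ; crop (x/8-.5+255)
for n,P in(("H",[.5862,-.071,.152]),("L",[.5862,-.071,.064])):print(n,proj(s,P).round(1))
E
```

```text
pinH [ 0.5861 -0.07    0.151 ]
pinL [ 0.585  -0.0698  0.061 ]
knH [0.5499 0.1805 0.19  ]
knL [0.5478 0.1819 0.1   ]
H [[277.  170.8]]
L [[277.9 197.8]]
```

Pin axis is about (0.5855, −0.070), and the hinge axis is TCP + (0.018, −0.0995). Moving over the pins.

>>> jog_arm(moves=[[[-10,-2,0],[0,0,0]],[[-25,-5,0],[0,0,0]],[[-40,-8,0],[0,0,0]],[[-52,-10.5,0],[0,0,0]],[[-59,-12,0],[0,0,0]]])

```text
time_s: 9.83
tcp_pos: [0.5672, 0.0271, 0.2235]
tcp_rot: [0.641, 0.768, -0.0, 0.0]
wrist_force: [-0.1, 0.6, -5.6]
gripper_width: 0.17
```

>>> jog_arm(moves=[[[0,0,0],[0,0,0]],[[0,0,0],[0,0,0]]])

```text
time_s: 10.0
tcp_pos: [0.5673, 0.0287, 0.2235]
tcp_rot: [0.641, 0.768, 0.0, -0.0]
wrist_force: [0.0, -0.4, -6.7]
gripper_width: 0.166
```

```bash
python3 - <<'E'
from rig import bot
import cv2,numpy as np
o=bot.get_obs();print(o["tcp_pos"],o["wrist_force"],o["wrist_torque"])
def c(p,x,y,k,w,h):
    i=cv2.convertScaleAbs(p["pixels"][y:y+h,x:x+w],alpha=1.6);return cv2.resize(i,None,fx=k,fy=k,interpolation=cv2.INTER_NEAREST)
t=bot.read_camera("top");s=bot.read_camera("side")
cv2.imwrite("pics/hov.png",np.hstack([c(t,415,185,8,50,60),c(s,255,140,8,45,60)]))
E
```

```text
[0.56731067 0.02869006 0.22345171] [ 0.04748588 -0.42476069 -6.70057315] [ 0.00847991 -0.07442464  0.00364287]
```

View pics/hov.png

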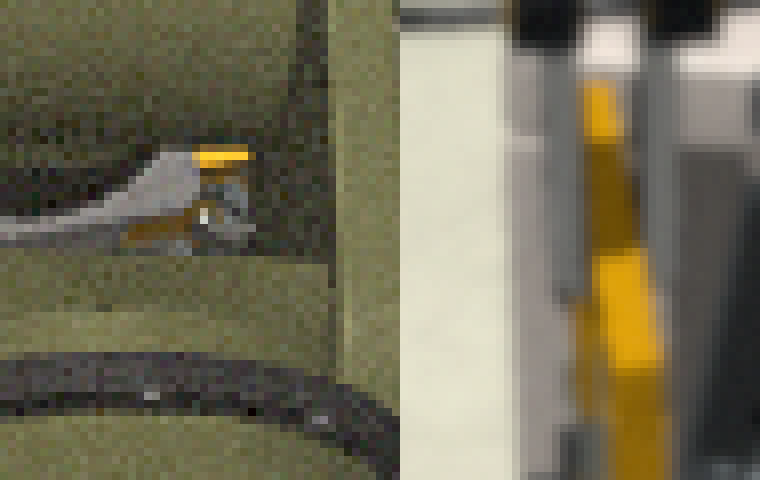

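The arm hides the knuckles here, so I lower by feel.

>>> jog_arm(moves=[[[0.5,0,5],[0,0,0]],[[0.5,0,10],[0,0,0]],[[0.5,0,14],[0,0,0]],[[0.5,0,14],[0,0,0]]])

```text
time_s: 10.43
tcp_pos: [0.5668, 0.0296, 0.2081]
tcp_rot: [0.64, 0.768, -0.001, -0.001]
wrist_force: [-0.2, -0.3, -5.9]
gripper_width: 0.169
```

>>> jog_arm(moves=[[[0,0,2],[0,0,0]],[[0,0,4],[0,0,0]],[[0,0,5],[0,0,0]],[[0,0,5],[0,0,0]]])

```text
time_s: 10.77
tcp_pos: [0.5672, 0.0293, 0.2042]
tcp_rot: [0.641, 0.768, -0.0, -0.0]
wrist_force: [-0.8, -0.3, -6.7]
gripper_width: 0.167
```

>>> jog_arm(moves=[[[0,0,2],[0,0,0]],[[0,0,4],[0,0,0]],[[0,0,5],[0,0,0]],[[0,0,5],[0,0,0]]])

```text
time_s: 11.1
tcp_pos: [0.5671, 0.0293, 0.1991]
tcp_rot: [0.641, 0.768, -0.0, -0.0]
wrist_force: [-0.7, -0.0, -5.6]
gripper_width: 0.166
```

>>> jog_arm(moves=[[[0,0,2],[0,0,0]],[[0,0,4],[0,0,0]],[[0,0,5],[0,0,0]],[[0,0,5],[0,0,0]]])

```text
time_s: 11.43
tcp_pos: [0.5671, 0.0294, 0.1941]
tcp_rot: [0.641, 0.768, -0.0, -0.0]
wrist_force: [0.6, 0.5, -5.6]
gripper_width: 0.169
```

>>> jog_arm(moves=[[[0,0,2],[0,0,0]],[[0,0,4],[0,0,0]],[[0,0,6],[0,0,0]],[[0,0,6],[0,0,0]]])

```text
time_s: 11.77
tcp_pos: [0.5671, 0.0293, 0.1879]
tcp_rot: [0.641, 0.768, -0.0, -0.0]
wrist_force: [0.3, -0.5, -5.5]
gripper_width: 0.167
```

>>> jog_arm(moves=[[[0,0,1],[0,0,0]],[[0,0,2],[0,0,0]],[[0,0,3],[0,0,0]],[[0,0,4],[0,0,0]],[[0,0,4],[0,0,0]]])

```text
time_s: 12.18
tcp_pos: [0.5671, 0.0294, 0.1842]
tcp_rot: [0.641, 0.768, -0.0, -0.0]
wrist_force: [0.6, -0.2, -5.1]
gripper_width: 0.17
```

>>> jog_arm(moves=[[[0,0,0.5],[0,0,0]],[[0,0,1],[0,0,0]],[[0,0,1.5],[0,0,0]],[[0,0,1.5],[0,0,0]]])

```text
time_s: 12.52
tcp_pos: [0.5674, 0.0295, 0.1834]
tcp_rot: [0.64, 0.768, 0.0, 0.0]
wrist_force: [-0.7, 1.5, -0.3]
gripper_width: 0.169
```

```bash
python3 look.py "[.5852,-.070]" 1.7512 .022 seat; python3 - <<'E'
import cv2,numpy as np
c=lambda f,x,y,k,w,h:cv2.resize(cv2.convertScaleAbs(cv2.imread(f"pics/{f}.png")[y:y+h,x:x+w],alpha=1.6),None,fx=k,fy=k,interpolation=cv2.INTER_NEAREST)
cv2.imwrite("pics/seat.png",np.hstack([c("top_seat",415,185,8,50,60),c("side_seat",250,160,8,50,60)]))
E
```

```text
12.5167 [0.5674 0.0295 0.1834] [[-0.1795, 0.9838, 0.0008], [0.9838, 0.1795, 0.0002], [0.0, 0.0008, -1.0]] [-0.69198277  1.45521447 -0.30912249] [ 0.14  0.08 -0.05] 0.16937241548773654
side door_grip [-1.8  1.2]
side knuckle_low [-3.  -0.1]
side door_edge [-0.1  2.1]
side door [ 2.1 -2.9]
top knuckle_low [-1.3  1.8]
top knuckle_high [-0.  -0.9]
top door_edge [ 0.7 -0.8]
top door [ 0.8 -0.7]
free [ 0.5863 -0.0706  1.746   0.0199]
zfix [ 0.586  -0.0699  1.7454  0.022 ]
side pin_low [(array([ 0.5842, -0.0627]), 0.67), (array([0.5104, 0.5207]), 0.52)]
side pin_high [(array([ 0.5807, -0.0558]), 0.77)]
top pin_low [(array([ 0.6038, -0.0913]), 0.71)]
top pin_high [(array([ 0.5955, -0.0647]), 0.63)]
```

View pics/seat.png

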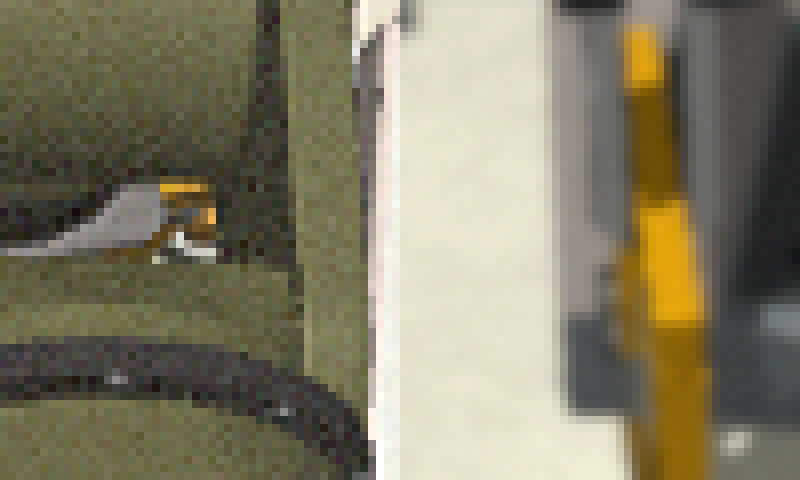

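Force has fallen from −6 N to 0 at the expected seat height, and brass shows inside the ring: both knuckles are seated. Release and rise.

>>> jog_arm(moves=[[[0,0,0],[0,0,0]],[[0,0,0],[0,0,0]],[[0,0,0],[0,0,0]],[[0,0,0],[0,0,0]],[[0,0,0],[0,0,0]]], gripper=0)

```text
time_s: 13.73
tcp_pos: [0.5672, 0.0292, 0.1828]
tcp_rot: [0.641, 0.768, -0.0, -0.0]
wrist_force: [0.3, -0.3, -0.1]
gripper_width: 0.479
```

>>> jog_arm(moves=[[[0,0,-10],[0,0,0]],[[0,0,-30],[0,0,0]],[[0,0,-60],[0,0,0]],[[0,0,-90],[0,0,0]],[[0,0,-110],[0,0,0]]])

```text
time_s: 14.15
tcp_pos: [0.5674, 0.0293, 0.2968]
tcp_rot: [0.641, 0.768, 0.001, 0.001]
wrist_force: [-0.1, -0.2, 0.0]
gripper_width: 0.499
```

```bash
python3 look.py "[.5857,-.070]" 1.7495 .022 rel
```

```text
14.15 [0.5674 0.0293 0.2968] [[-0.1794, 0.9838, 0.0032], [0.9838, 0.1794, -0.0001], [-0.0007, 0.0032, -1.0]] [-0.1495211  -0.16075096  0.02935212] [-0.07 -0.12  0.03] 0.4988973383876254
side door_grip [-2.3  3.1]
side knuckle_low [-1.9 -0.5]
side door_edge [2.3 2.2]
side door [ 3.5 -2.8]
top door_grip [0.2 0.1]
top knuckle_low [ 0.7 -1.7]
top knuckle_high [-1.  -0.1]
top door_edge [-0.7 -1.9]
top door [6.2 1.7]
free [ 0.586  -0.0712  1.7374  0.019 ]
zfix [ 0.5855 -0.0704  1.7374  0.022 ]
side pin_low [(array([ 0.5861, -0.0622]), 0.72), (array([ 0.6031, -0.2042]), 0.5)]
side pin_high [(array([ 0.5761, -0.062 ]), 0.58)]
top pin_low [(array([ 0.585 , -0.0702]), 0.6)]
top pin_high [(array([ 0.589 , -0.0731]), 0.87)]
```

```bash
python3 - <<'E'
from rig import bot
from h import *
q=down(-.0735);H=np.array([.5857,-.070])
def at(deg,d,z=.165,r=.15):
    t=np.radians(deg);return [*(H+r*np.array([np.cos(t),np.sin(t)])+d*np.array([np.sin(t),-np.cos(t)])),z]
plan(bot,[(at(100,.04,.297),q),(at(100,.04),q)]+[(at(a,.019),q) for a in(108,120,132,144,156,164,170,174)],step=14)
E
```

```text
[[[9.7,8.2,-0.8],[-0.0,-0.0,2.91]],[[19.5,16.5,-1.6],[-0.0,-0.0,5.82]],[[29.2,24.7,-2.5],[-0.0,-0.0,8.73]],[[39.0,33.0,-3.3],[-0.0,-0.0,11.64]],[[48.7,41.2,-4.1],[-0.0,-0.0,14.55]]]
--
[[[-0.0,-0.0,13.2],[0.0,-0.0,0.0]],[[-0.0,-0.0,26.4],[0.0,-0.0,0.0]],[[-0.0,-0.0,39.6],[0.0,-0.0,-0.0]],[[-0.0,-0.0,52.8],[0.0,-0.0,-0.0]],[[-0.0,-0.0,66.0],[0.0,-0.0,0.0]]]
[[[-0.0,-0.0,13.2],[0.0,-0.0,0.0]],[[-0.0,-0.0,26.4],[0.0,-0.0,0.0]],[[-0.0,-0.0,39.6],[0.0,-0.0,0.0]],[[-0.0,-0.0,52.8],[0.0,-0.0,0.0]],[[-0.0,-0.0,66.0],[0.0,-0.0,0.0]]]
--
[[[-2.3,-10.3,0.0],[-0.0,-0.0,0.0]],[[-4.6,-20.5,0.0],[-0.0,-0.0,0.0]],[[-6.9,-30.8,0.0],[-0.0,-0.0,0.0]],[[-9.2,-41.1,0.0],[-0.0,-0.0,0.0]]]
--
[[[-3.8,-9.8,-0.0],[0.0,0.0,0.0]],[[-7.5,-19.7,-0.0],[0.0,0.0,0.0]],[[-11.3,-29.5,-0.0],[0.0,0.0,0.0]]]
--
[[[-5.7,-8.8,0.0],[-0.0,-0.0,0.0]],[[-11.5,-17.7,0.0],[-0.0,-0.0,0.0]],[[-17.2,-26.5,0.0],[-0.0,-0.0,0.0]]]
--
[[[-7.4,-7.5,-0.0],[0.0,0.0,0.0]],[[-14.9,-14.9,-0.0],[0.0,0.0,0.0]],[[-22.3,-22.4,-0.0],[0.0,0.0,0.0]]]
--
[[[-8.8,-5.7,-0.0],[-0.0,-0.0,0.0]],[[-17.7,-11.5,-0.0],[-0.0,-0.0,0.0]],[[-26.5,-17.2,-0.0],[-0.0,-0.0,0.0]]]
--
[[[-9.7,-4.1,0.0],[0.0,0.0,0.0]],[[-19.4,-8.2,0.0],[0.0,0.0,0.0]]]
--
[[[-7.6,-2.2,-0.0],[-0.0,-0.0,0.0]],[[-15.2,-4.4,-0.0],[-0.0,-0.0,0.0]]]
--
[[[-10.4,-2.0,0.0],[0.0,0.0,0.0]]]
--
```

>>> jog_arm(moves=[[[10,8,-1],[0,0,3]],[[20,16,-2],[0,0,6]],[[29,25,-3],[0,0,9]],[[39,33,-4],[0,0,12]],[[49,41,-4],[0,0,14.5]]], gripper=1, newtons=10)

```text
time_s: 15.37
tcp_pos: [0.5991, 0.0854, 0.2971]
tcp_rot: [0.733, 0.68, 0.0, 0.0]
wrist_force: [0.1, -0.9, 0.6]
gripper_width: 0.185
```

>>> jog_arm(moves=[[[0,0,26],[0,0,0]],[[0,0,53],[0,0,0]],[[0,0,80],[0,0,0]],[[0,0,106],[0,0,0]],[[0,0,130],[0,0,0]]])

```text
time_s: 15.78
tcp_pos: [0.5985, 0.0849, 0.1654]
tcp_rot: [0.732, 0.681, -0.0, -0.0]
wrist_force: [-0.8, -0.1, -0.2]
gripper_width: 0.003
```

>>> jog_arm(moves=[[[-2,-10,0],[0,0,0]],[[-4,-18,0],[0,0,0]],[[-7,-27,0],[0,0,0]],[[-9,-36,0],[0,0,0]],[[-10,-41,0],[0,0,0]]])

```text
time_s: 16.2
tcp_pos: [0.5565, 0.0778, 0.167]
tcp_rot: [0.732, 0.681, -0.0, -0.0]
wrist_force: [-0.2, -0.0, 0.6]
gripper_width: 0.002
```

>>> jog_arm(moves=[[[-4,-10,0],[0,0,0]],[[-7,-20,0],[0,0,0]],[[-11,-29,0],[0,0,0]],[[-17,-38,0],[0,0,0]],[[-23,-47,0],[0,0,0]]])

```text
time_s: 16.62
tcp_pos: [0.5083, 0.0583, 0.1671]
tcp_rot: [0.732, 0.681, 0.0, 0.0]
wrist_force: [0.1, 0.4, -0.1]
gripper_width: 0.005
```

```bash
python3 - <<'E'
from rig import bot
from h import *
import cv2
p=bot.read_camera("side");i=cv2.convertScaleAbs(p["pixels"][100:300,220:430],alpha=1.5)
cv2.imwrite("pics/push.png",cv2.resize(i,None,fx=3,fy=3))
o=bot.get_obs();print(o["time_s"],o["tcp_pos"],o["wrist_force"])
T=[.5857,-.07]
for t in("door_edge","door_grip"):
    z=.022+DOOR[t][2]
    for n in("side","top"):
        q=bot.read_camera(n)
        for d in bot.tip_of(q,t):
            w=ray(q,d["centre"],z)[:2]-T
            if np.hypot(*w)<.25: print(n,t,np.round(w,3),np.degrees(np.arctan2(w[1],w[0])).round(1),round(d["conf"],2))
E
```

```text
16.6667 [0.50717608 0.05764906 0.16704708] [-1.17066525  0.05886143  0.04569029]
side door_edge [-0.126  0.025] 168.7 0.73
side door_edge [-0.123  0.143] 130.8 0.63
top door_edge [ 0.014 -0.004] -14.5 0.31
side door_grip [-0.064  0.093] 124.4 0.66
```

View pics/push.png

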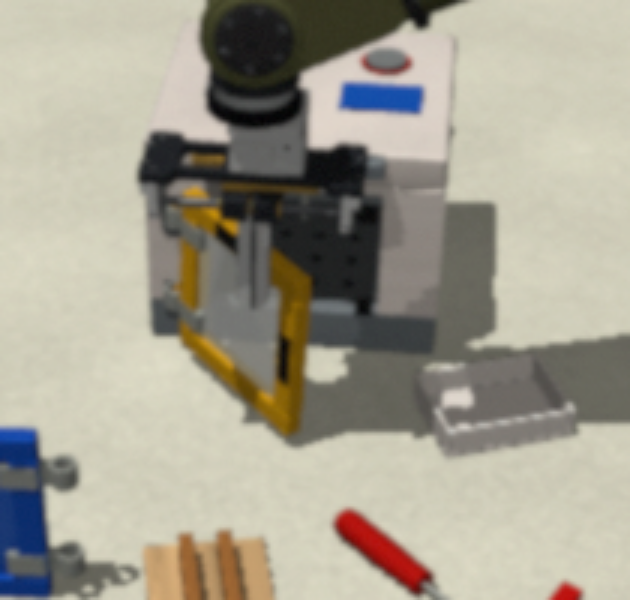

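Door is at ~130°, upright on both hinges, the finger pushing on its outer face. I'll continue the arc.

```bash
python3 - <<'E'
from rig import bot
from h import *
q=down(-.0735);H=np.array([.5857,-.070])
def at(deg,d,z=.167,r=.15):
    t=np.radians(deg);return [*(H+r*np.array([np.cos(t),np.sin(t)])+d*np.array([np.sin(t),-np.cos(t)])),z]
print(at(176,.016))
plan(bot,[(at(148,.018),q),(at(163,.018),q),(at(171,.017),q),(at(176,.016),q)],step=10)
E
```

```text
[np.float64(0.43718149604093237), np.float64(-0.043575504134223994), 0.167]
[[[-6.1,-6.4,-0.0],[-0.0,0.0,0.01]],[[-12.2,-12.8,-0.0],[-0.0,0.0,0.02]],[[-18.3,-19.1,-0.1],[-0.0,0.0,0.03]],[[-24.5,-25.5,-0.1],[-0.0,0.0,0.04]],[[-30.6,-31.9,-0.1],[-0.01,0.0,0.05]]]
[[[-6.1,-6.4,-0.0],[-0.0,0.0,0.01]]]
--
[[[-8.8,-4.5,-0.0],[0.0,0.0,0.0]],[[-17.5,-9.0,-0.0],[0.0,0.0,0.0]],[[-26.3,-13.5,-0.0],[0.0,0.0,0.0]],[[-35.1,-18.0,-0.0],[0.0,0.0,-0.0]]]
--
[[[-7.1,-1.9,0.0],[-0.0,0.0,0.0]],[[-14.2,-3.8,0.0],[-0.0,0.0,0.0]],[[-21.3,-5.8,0.0],[-0.0,0.0,0.0]]]
--
[[[-7.0,-1.0,0.0],[0.0,0.0,0.0]],[[-14.0,-2.0,0.0],[0.0,0.0,0.0]]]
--
```

>>> jog_arm(moves=[[[-7,-8,0],[0,0,0]],[[-15,-15,0],[0,0,0]],[[-22,-23,0],[0,0,0]],[[-30,-31,0],[0,0,0]],[[-37,-38,0],[0,0,0]]])

```text
time_s: 17.48
tcp_pos: [0.4669, 0.0233, 0.167]
tcp_rot: [0.732, 0.681, 0.0, 0.0]
wrist_force: [0.5, -0.0, -0.8]
gripper_width: 0.005
```

>>> jog_arm(moves=[[[-9,-4,0],[0,0,0]],[[-18,-9,0],[0,0,0]],[[-26,-13,0],[0,0,0]],[[-33,-17,0],[0,0,0]],[[-36,-18,0],[0,0,0]]])

```text
time_s: 17.9
tcp_pos: [0.4469, -0.0113, 0.167]
tcp_rot: [0.733, 0.681, -0.0, -0.0]
wrist_force: [-0.3, -0.5, 0.1]
gripper_width: 0.005
```

>>> jog_arm(moves=[[[-6,-2,0],[0,0,0]],[[-11,-3,0],[0,0,0]],[[-16,-4,0],[0,0,0]],[[-20,-5,0],[0,0,0]],[[-22,-6,0],[0,0,0]]])

```text
time_s: 18.32
tcp_pos: [0.4398, -0.0323, 0.1669]
tcp_rot: [0.732, 0.681, -0.0, -0.0]
wrist_force: [0.5, 0.3, 0.2]
gripper_width: 0.006
```

>>> jog_arm(moves=[[[-3,0,0],[0,0,0]],[[-5,-1,0],[0,0,0]],[[-7,-1,0],[0,0,0]],[[-9,-1,0],[0,0,0]]])

```text
time_s: 18.65
tcp_pos: [0.4382, -0.0409, 0.1669]
tcp_rot: [0.732, 0.681, -0.0, -0.0]
wrist_force: [-0.5, -1.0, 0.9]
gripper_width: 0.004
```

```bash
cat > ang.py <<'E'
from rig import bot
from h import *
import sys,cv2
o=bot.get_obs();print(o["time_s"],o["tcp_pos"],o["wrist_force"])
T=[.5857,-.07]
for n in("side","top"):
    q=bot.read_camera(n)
    if n=="side": cv2.imwrite("pics/%s.png"%sys.argv[1],cv2.resize(cv2.convertScaleAbs(q["pixels"][100:300,220:430],alpha=1.5),None,fx=3,fy=3))
    for t in("door_edge","door_grip","knuckle_high","knuckle_low","door"):
        for d in bot.tip_of(q,t):
            w=ray(q,d["centre"],.022+DOOR[t][2])[:2]-T
            if np.hypot(*w)<.25: print(n,t,np.round(w,3),np.degrees(np.arctan2(w[1],w[0])).round(1),round(d["conf"],2))
E
python3 ang.py shut
```

```text
18.65 [ 0.43816552 -0.04086297  0.16694158] [-0.45293606 -1.01249393  0.93399918]
side door_edge [-0.183  0.027] 171.6 0.61
side door_grip [-0.096  0.031] 162.3 0.94
side knuckle_high [-0.    -0.004] -92.2 0.88
side knuckle_low [ 0.007 -0.001] -12.3 0.75
side door [-0.005  0.007] 127.6 0.9
top knuckle_high [-0.001 -0.002] -121.3 0.77
top knuckle_low [0.003 0.   ] 4.1 0.55
top door [ 0.001 -0.008] -81.8 0.51
```

View pics/shut.png

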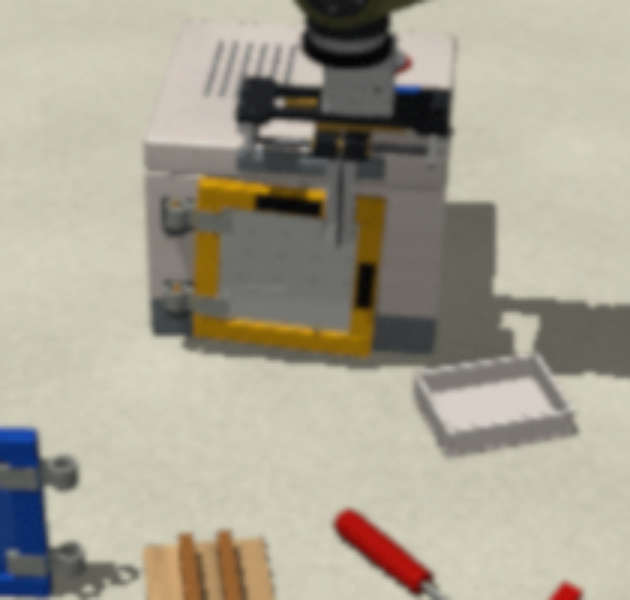

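Nearly shut, with no bumper force yet. Pressing on in small steps.

>>> jog_arm(moves=[[[-1,0,0],[0,0,0]],[[-2,0,0],[0,0,0]],[[-3,0,0],[0,0,0]],[[-4,0,0],[0,0,0]],[[-4,0,0],[0,0,0]]])

```text
time_s: 19.67
tcp_pos: [0.4379, -0.0449, 0.1669]
tcp_rot: [0.732, 0.681, -0.0, -0.0]
wrist_force: [-0.3, 0.2, -0.1]
gripper_width: 0.005
```

>>> jog_arm(moves=[[[-1,0,0],[0,0,0]],[[-2,0,0],[0,0,0]],[[-3,0,0],[0,0,0]],[[-4,0,0],[0,0,0]],[[-4,0,0],[0,0,0]]])

```text
time_s: 20.08
tcp_pos: [0.4378, -0.0461, 0.167]
tcp_rot: [0.732, 0.681, 0.002, -0.002]
wrist_force: [2.4, 26.8, 2.5]
gripper_width: 0.006
```

27 N: the bumpers are reached. Back off and check.

>>> jog_arm(moves=[[[3,0,0],[0,0,0]],[[8,0,0],[0,0,0]],[[25,0,0],[0,0,0]],[[50,0,0],[0,0,0]],[[80,0,0],[0,0,0]]])

```text
time_s: 20.5
tcp_pos: [0.4435, 0.0313, 0.167]
tcp_rot: [0.733, 0.68, -0.0, 0.0]
wrist_force: [0.6, -0.2, -0.6]
gripper_width: 0.006
```

>>> jog_arm(moves=[[[20,0,-30],[0,0,0]],[[40,0,-60],[0,0,0]],[[60,0,-90],[0,0,0]],[[70,0,-120],[0,0,0]],[[70,0,-120],[0,0,0]]])

```text
time_s: 20.92
tcp_pos: [0.4499, 0.1026, 0.2923]
tcp_rot: [0.732, 0.682, 0.003, 0.002]
wrist_force: [-0.7, -0.0, 0.3]
gripper_width: 0.006
```

```bash
python3 ang.py final
```

```text
20.9167 [0.44985411 0.10264988 0.29233526] [-0.65104383 -0.02029409  0.27486258]
side door_edge [-0.186  0.028] 171.3 0.63
side door_grip [-0.105  0.022] 168.0 0.63
side door_grip [-0.025  0.204] 97.1 0.36
side knuckle_high [-0.004 -0.007] -119.7 0.74
side knuckle_low [ 0.006 -0.001] -4.7 0.74
side knuckle_low [-0.     0.003] 95.5 0.68
top door_edge [-0.185  0.017] 174.6 0.8
top door_grip [-0.102  0.009] 175.1 0.81
top knuckle_high [-0.    -0.004] -96.0 0.76
top knuckle_high [-0.016  0.017] 132.9 0.55
top knuckle_low [-0.188  0.008] 177.6 0.73
top knuckle_low [0.004 0.006] 58.9 0.64
top door [ 0.004 -0.006] -52.5 0.9
```

View pics/final.png

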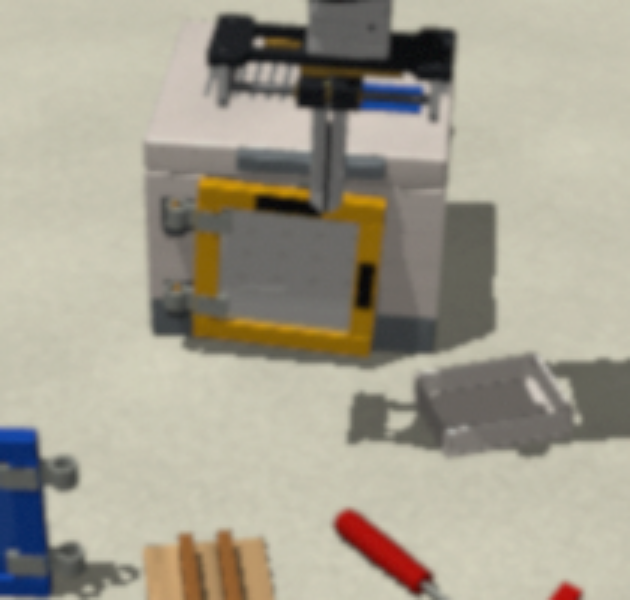

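```bash
python3 -c "
from rig import bot
o=bot.get_obs();print(o['time_s'],abs(o['qd']).max());print(bot.job_done())"
```

```text
21.5167 0.004718532142356213
the job is handed in; nothing more can be done
None
```

The yellow door is back on the trimmer's hinge pins and pushed shut, and the job was handed in at 21.5 s. There was no verdict back.

- **Hanging:** I gripped the door by its marked rail and lifted it out of the stand. I lowered it onto both pins while it stood about 75° open. At the expected seat height the door's weight came off the wrist (about −6 N to 0 N), and brass showed inside the upper knuckle ring. Then I let go.
- **Closing:** I pushed the outer face with closed fingers, slowly, until the bumpers pushed back at 27 N. Then I backed well clear.
- **Top camera:** my last check puts the door's yaw at about 175°, against about 176° for fully shut, with the knuckles on the pins.
- **Side camera:** it disagreed, giving 168–171°. The start of that range would be outside the shut tolerance. I trusted the top camera because the side one had also placed points on the pins about 10 mm too far forward, and because of the bumper force.
- **Jar and screwdriver:** I never touched or moved near the jar or the screwdriver. I did not re-measure either one at the end.

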